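Pin a stack of boat-frame blanks in the slotted jig

TASK

Pin the three plywood frame blanks in the slotted jig together with the headed steel pin. Draw the pin out of the sleeve on the rack by its shank, lay it level in the two notches of the open lane beside it and let go; then take it by its head, push it from the jig's low-lipped entry side through all three blanks until the head is up against the first blank, and let go. Leave the blanks standing in their slots, and do not shift the pliers or the glue bottle.

Things in the scene. Friction and masses are not known exactly. Their poses are not given: they have to be found in the camera images.
- pin: headed steel pin, 165 mm long, 0.1 to 0.2 kg, loose, round about x (roll means nothing). Shank 12 mm thick, 130 mm long, the last 15 mm tapering to a 5 mm tip; dark cylindrical head 24 mm across, 35 mm long. Origin on the axis at the head's front face, where the shank starts; +x points along the shank to the nose. It balances about 40 mm ahead of the origin.
- pin_shank (a point): middle of the pin's shank, on its axis, 65 mm ahead of the head's front face; axes as pin.
- pin_head (a point): centre of the pin's head, on its axis, 17.5 mm behind the head's front face.
- pin_seat (a point): centre of the head's front face, the face that seats against the first blank.
- pin_nose (a point): tip of the pin's nose, 130 mm ahead of the head's front face.
- rack: dark wooden pin rack, fixed. Base 160 mm wide, 14 mm thick, from x = -76 to +60 mm; origin on the table. Two lanes along x: sleeved at y = +46 mm, open at y = -46 mm. V-notched posts 10 mm thick, at x = -20 (open lane only) and +30 mm (both), carry the pin's shank with its axis 50 mm up; the Vs are 90 degrees, 30 mm wide at the mouth, posts 57 mm high.
- open_lane (a point): where the centre of the head's front face belongs when the pin lies in the open lane, 12 mm behind the rear post's middle, on the axis of the lane, 50 mm above the table; +x is the direction of the nose. Anything from 40 mm behind to 5 mm ahead of it still lies on both posts.
- sleeve_lane (a point): where the head's front face is at the start, 50 mm up; +x is the way out. From 45 mm behind to 2 mm ahead of this point a box sleeve, 44 mm wide and 72 mm high, encloses the head (4 mm free at sides and top; it lies on the floor) except in front: draw the pin 40 to 50 mm towards +x, then lift it (the head must not meet the post). The shank is free to grasp ahead of the front post, from 65 mm ahead of this point to the nose.
- jig: wooden slotted jig, fixed: base 116 x 110 mm, origin on the table under the middle of the stack; +x is the push direction, the entry side is -x. Slots for the blanks at x = -30, 0, +30 mm; blanks' tops 80 mm, comb posts and side walls 62 mm above the table. Before the first blank (x = -58 to -37 mm) only a lip and side walls 26 mm high, leaving room for the gripper.
- jig_axis (a point): common axis of the three holes, in the middle of the stack, 55 mm above the table; +x is the push direction. The first blank's face is 37.5 mm before this point, the last blank's far face 37.5 mm past it, so the seated head's front face is about 37 mm before it.
- frame_1_hole (a point): first frame blank counted from the entry side: U-shaped plywood plate 15 mm thick, 80 wide, 72 high, loose, upright in its slot with about 1 mm of play. The point is the centre of its 15 mm through-hole, 47 mm above its lower edge; x runs through the hole in the push direction.
- frame_2_hole (a point): second frame blank counted from the entry side: U-shaped plywood plate 15 mm thick, 80 wide, 72 high, loose, upright in its slot with about 1 mm of play. The point is the centre of its 15 mm through-hole, 47 mm above its lower edge; x runs through the hole in the push direction.
- frame_3_hole (a point): third frame blank counted from the entry side: U-shaped plywood plate 15 mm thick, 80 wide, 72 high, loose, upright in its slot with about 1 mm of play. The point is the centre of its 15 mm through-hole, 47 mm above its lower edge; x runs through the hole in the push direction.
- slot_1 (a point): where the first blank's hole centre belongs, on the jig's axis, 55 mm above the table.
- slot_2 (a point): the same for the second blank.
- slot_3 (a point): the same for the third blank.
- rotary_stand (a point): obstacle, fixed: half-way up the upright rod of a rotary-tool stand, a post 53 cm high with the tool hanging beside it and a white wire basket 20 cm wide at its foot. Keep arm and wrist well clear: pass it pulled in towards the robot, not stretched out.
- pliers: bystander: dark pliers with red grips, 148 x 32 x 12 mm, lying on the table; origin under its centre.
- glue: bystander: white glue bottle with a green tip, 31 mm across, 84 mm high, upright; origin under its centre.
There are look-alikes about, which are no part of the job. There is more than one size of the pin; the job needs the larger.

How it is judged:
By the outcome, as a careful person would: the job done as asked, in the order asked, and still so for the second after the job is handed in, with the robot touching nothing.
It also fails if it takes over 54 s, if anything falls off the work surface, if the arm or the gripper's body presses on something with over 40 N, if the wrist force passes 120 N, or if a joint passes its speed limit or range.

ROBOT

A 6-joint arm with a two-finger parallel gripper is mounted at the origin on the work surface; the furniture and walls round the work are solid. World frame = base frame: x ahead of the robot, y to its left, z up, the work surface at z = 0. Lengths are in m, angles in degrees, forces in N, time in s.
With the tool pointing down it reaches from about 0.35 to 0.725 m from the base axis. Payload 4.3 kg.
Tool frame: the origin (TCP) lies at the centre of the arm's flange, where the gripper is bolted on; the fingertips stand 173 mm ahead of it and the grasp point (between the pads) lies 155 mm ahead of it; z points along the fingers, y is the line along which they close (so a half turn about z gives the same grasp; the last joint's range is limited). The gripper opens to 85 mm and grips with 20 to 120 N. Pads are 22 mm wide; open, the fingers measure 114 mm over their backs; the gripper's body (76 mm by 85 mm) begins 54 mm behind the grasp point. The pads swing forward as they close: fully open they stand 13 mm farther back than shut.
Start: joints at [71.03, 21.618, 4.641, 73.018, 0, 83.68], TCP at [0.126, 0.561, 0.405] pointing down, gripper open.
Joint ranges: [-156.06, 156.06], [-48.1, 94.91], [-58.44, 69.94], [-101.28, 121.22], [-78.64, 73.56], [-180, 180]. Speed limits (degrees/s): [147.25, 147.25, 180, 180, 180, 180].

INTERFACE

Orientations are given as [roll, pitch, yaw] about the fixed x, y, z axes, in that order (R = Rz(yaw) Ry(pitch) Rx(roll)).
In Python, from bench import * gives the robot as it stands.
- The arm moves only by the tool drive_tool, never from a script. Its argument "moves" is a list of rows, each a list of 7 numbers: the opening, from 0 (shut) to 1 (fully open), then the shift along the world's x, y, z in units of 0.12 m (1.0 is 0.12 m), then the turn, a rotation vector about the world's x, y, z in units of 90 degrees (1.0 is 90 degrees). A call has 1 to 8 rows; each row is the pose to reach, as a shift and turn from the pose commanded when the call began; what a row does not reach only later rows make up. A row lasts 1/12 s, in which the tool goes at most 41.7 mm and 7.16 degrees, less where a joint would pass 70% of its speed; a pose out of reach is approached as far as the arm can. A call with a number of a shift or a turn outside -1 to 1 is refused whole. A call with a gripper value outside its range is refused whole. The fingers move at their own pace and stop on an object; the grip force is fixed at half the most. Time passes only in rows, so rows that repeat a pose let the fingers close. It gives the time, the measured TCP pose, the force, the opening and the grip force at its end, in the units of the state.
- state(): the state, without advancing time (a new reading comes with each control period).
- snapshot(name): name is "scene" or "side" or "wrist"; returns a dict with "color" (400x640x3 uint8, blue, green, red), "vfov" (degrees; the focal length in pixels is half the picture's height over the tangent of half this angle, whatever the lens; pixels are square), "cx", "cy" (the principal point, pixels), "world_to_cam" (4x4, takes a point from world to camera coordinates). Camera axes: x right, y up, looking along -z (the intrinsics and any distortion apply to the point x, -y, -z); pixel columns grow to the right and rows downward; lengths in m; the calibration is good to about 2 mm. The wrist camera is an equidistant fisheye: a pixel r from the principal point sees the ray r / f radians off the axis. A picture is of the moment at which its call begins. There is no depth.
- close_job(): hands the job in; it is judged then, once.
The state is a dict: "time": time; "q": joint angles; "qvel": joint speeds; "tau": joint torques, N m; "tcp_pos": TCP position; "tool_rot": TCP orientation; "wrist_force": force on the tool from outside, world axes, zero at the start; "wrist_torque": the same for the moment, N m; "width": opening from 0.0 (shut) to 1.0 (fully open); "finger_force": force on a finger pad.
Only numpy, scipy, OpenCV 4.12 (cv2) and the standard library are available. Lean on these libraries where they do the work, as an engineer would, in place of code of your own. Each camera call takes 0.05 s, during which the arm holds its last target. There are 200 camera calls.

## Working session

There is one attempt and no reset: what is moved stays moved. The work goes in short steps, Python scripts to look and compute and a tool call to move; the robot and the scene stay as the last step left them, time stands still between calls to the robot, and variables do not carry over. Pictures are saved under pics/ and viewed, at most 10 in all, crops included, and the job is handed in when it is done.

Besides the shell and the picture viewer there is one more tool, called after "Emit:" in YAML: its name, and indented under it one key for each argument. drive_tool: Moves the arm, as the interface text tells. Its arguments: {"type":"object","properties":{"moves":{"type":"array"}},"required":["moves"]}

```bash
mkdir -p pics; ls
cat > h.py <<'E'
from bench import *
import numpy as np, cv2, pickle
def snap(n,f):
    s=snapshot(n); cv2.imwrite(f'pics/{f}.png',s['color']); pickle.dump(s,open(f'pics/{f}.pkl','wb')); return s
def load(f): return pickle.load(open(f'pics/{f}.pkl','rb'))
def ray(s,u,v,fish=False):
    f=200/np.tan(np.radians(s['vfov']/2)); a=np.array([u-s['cx'],v-s['cy']])
    if fish:
        r=np.hypot(*a)+1e-9; t=r/f; d=np.array([a[0]/r*np.sin(t),-a[1]/r*np.sin(t),-np.cos(t)])
    else: d=np.array([a[0]/f,-a[1]/f,-1])
    M=np.array(s['world_to_cam']); R=M[:3,:3]; return -R.T@M[:3,3], R.T@d
def atz(s,u,v,z,fish=False):
    c,d=ray(s,u,v,fish); return c+d*(z-c[2])/d[2]
def proj(s,p,fish=False):
    M=np.array(s['world_to_cam']); q=M[:3,:3]@np.array(p)+M[:3,3]; x,y,z=q[0],-q[1],-q[2]
    f=200/np.tan(np.radians(s['vfov']/2))
    if fish:
        r=np.hypot(x,y); t=np.arctan2(r,z); return np.array([s['cx']+f*t*x/r,s['cy']+f*t*y/r])
    return np.array([s['cx']+f*x/z,s['cy']+f*y/z])
def crop(f,u0,v0,w,h,k,o): 
    i=cv2.imread(f'pics/{f}.png')[v0:v0+h,u0:u0+w]; cv2.imwrite(f'pics/{o}.png',cv2.resize(i,None,fx=k,fy=k,interpolation=cv2.INTER_CUBIC))
E
python3 - <<'E'
from h import *
for n in('scene','side','wrist'):
    s=snap(n,n+'0'); print(n,s['vfov'],s['cx'],s['cy'],ray(s,320,200)[0])
a,b=[cv2.imread(f'pics/{n}0.png') for n in('scene','wrist')]
print(state()['tool_rot'])
E
```

```text
pics
scene 50.65396785531882 310.667708762644 196.46187339099728 [-0.43163221  0.48443881  0.58820716]
side 55.715082925440804 323.49596684363917 197.03345889568592 [ 0.10562496 -0.78807205  0.70447326]
wrist 65.70646984690485 323.164280577255 204.10859151070017 [0.05268864 0.57634226 0.37257555]
[-1.79909756e+02 -1.24592022e-02  1.67347152e+02]
```

View pics/scene0.png

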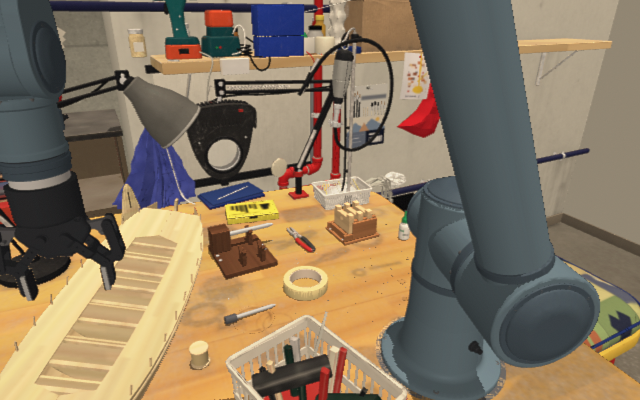

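View pics/wrist0.png

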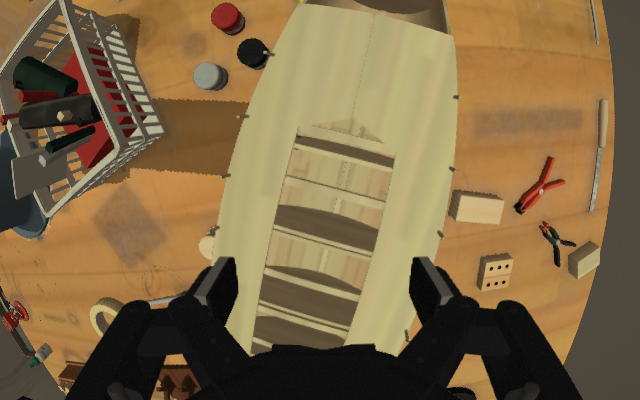

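The scene shows the rack at about (242,250), with a pin in its sleeve (shank (232,233) to (271,226)). The jig with its blanks is at (352,225), the pliers at (300,240) and the glue at (405,228). A second pin lies on the table at (248,314). The wrist view is mostly hull, with two other pliers at right.

Candidates for the pin: the sleeved one at scene (250,229), and the loose one at (248,314), which is probably the smaller look-alike. I'll check in a crop.

Run:
```python
from h import *
crop('scene0',190,170,230,165,3.45,'c1')
```

```text
(no output)
```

View pics/c1.png

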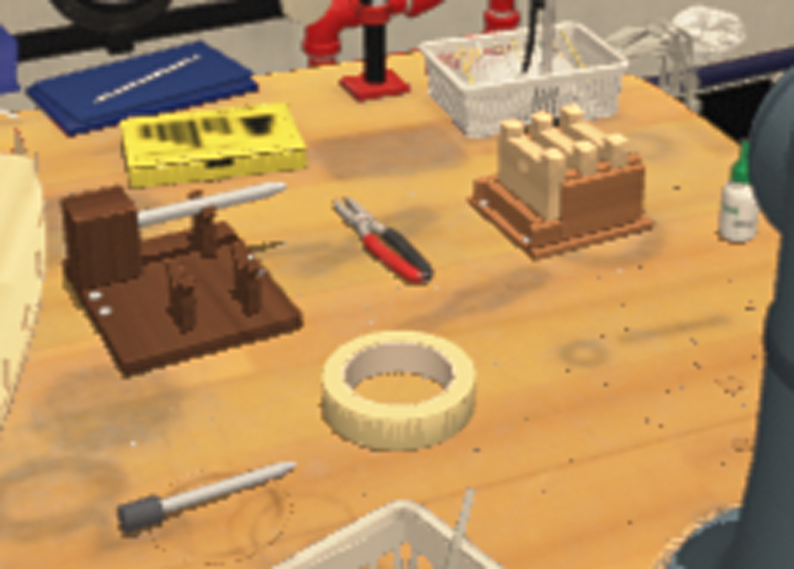

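View pics/side0.png

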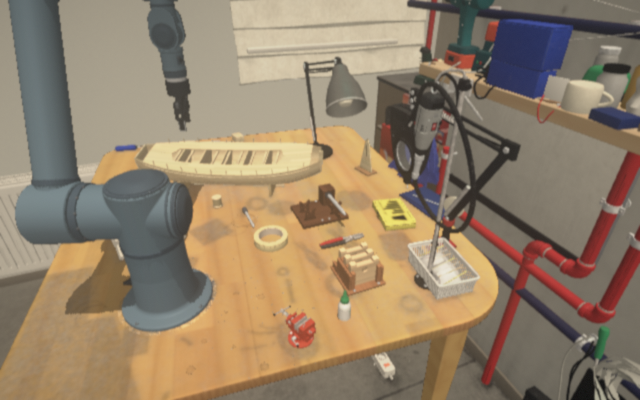

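The sleeved pin is the job's pin: its shank is thick and it sits in the rack. The loose one at crop (205,500) is the look-alike. The jig's entry side, with the low lip, faces image left. Now I'll measure.

Run:
```python
from h import *
s=load('scene0'); b=load('side0')
g=lambda u,v,z:atz(s,190+u/3.45-.0,170+v/3.45,z)[:2].round(3)
print('rack nl,nr,fl',g(127,375,0),g(301,327,0),g(66,272,0))
print('rack top nl,nr,fl',g(124,365,.014),g(301,318,.014),g(64,262,.014))
print('nose',g(285,186,.05),'sleeve exit',g(140,214,.05))
print('loose pin',g(125,525,0.006),g(160,507,.006),g(293,466,.006))
print('jig l,n,r',g(470,205,0),g(533,257,0),g(652,226,0))
print('blank1 top',g(500,140,.08),g(555,165,.08))
print('pliers',g(340,205,.006),g(425,280,.006),'glue',g(738,240,0))
print('basket',g(470,137,0),g(425,60,0.0),g(615,110,0))
h=lambda u,v,z:atz(b,u,v,z)[:2].round(3)
print('side: nose',h(347,217,.05),'rack',h(292,211,0),h(306,228,0),h(345,215,0),'jig',h(343,291,0),h(384,283,0),h(333,270,0),'rod foot',h(440,285,0),'vise',h(300,340,0),'glue',h(344,319,0),'box',h(385,215,0), 'basket',h(415,270,0),h(433,300,0),h(476,290,0))
```

```text
rack nl,nr,fl [0.416 0.281] [0.418 0.15 ] [0.572 0.284]
rack top nl,nr,fl [0.408 0.285] [0.408 0.153] [0.564 0.286]
nose [0.541 0.111] sleeve exit [0.547 0.228]
loose pin [0.259 0.328] [0.265 0.305] [0.265 0.219]
jig l,n,r [ 0.528 -0.052] [ 0.429 -0.055] [ 0.428 -0.169]
blank1 top [ 0.484 -0.053] [ 0.425 -0.069]
pliers [0.567 0.052] [0.427 0.043] glue [ 0.377 -0.218]
basket [ 0.646 -0.116] [ 0.833 -0.164] [ 0.636 -0.272]
side: nose [0.539 0.097] rack [0.412 0.268] [0.423 0.155] [0.571 0.178] jig [ 0.418 -0.143] [ 0.531 -0.157] [ 0.426 -0.06 ] rod foot [ 0.664 -0.218] vise [ 0.267 -0.246] glue [ 0.383 -0.228] box [0.697 0.128] basket [ 0.636 -0.144] [ 0.615 -0.255] [ 0.739 -0.267]
```

The measurements agree. The rack origin is near (0.492, 0.208) with its +x along world -y, so the sleeved lane is at x≈0.538 and the open lane at x≈0.446. The jig is near (0.478, -0.112), pushing along -y. I'll move above the rack with the fingers closing along world x.

Emit:
drive_tool:
  moves:
    - [1,0.17,-0.17,0,0,0,-0.07]
    - [1,0.33,-0.33,0,0,0,-0.15]
    - [1,0.5,-0.5,0,0,0,-0.22]
    - [1,0.66,-0.66,0,0,0,-0.3]
    - [1,0.83,-0.83,0,0,0,-0.37]
    - [1,1,-1,0,0,0,-0.45]

```text
time: 0.65
tcp_pos: [0.2465, 0.4399, 0.4044]
tool_rot: [-180.0, 0.0, 126.6]
wrist_force: [0.4, 0.4, 0.9]
width: 1.001
finger_force: 0.0
```

Emit:
drive_tool:
  moves:
    - [1,0.17,-0.17,0,0,0,-0.07]
    - [1,0.33,-0.33,0,0,0,-0.14]
    - [1,0.5,-0.5,-0.1,0,0,-0.21]
    - [1,0.66,-0.66,-0.2,0,0,-0.28]
    - [1,0.83,-0.83,-0.3,0,0,-0.35]
    - [1,1,-1,-0.4,0,0,-0.41]

```text
time: 1.15
tcp_pos: [0.3666, 0.3199, 0.3561]
tool_rot: [-180.0, 0.0, 89.7]
wrist_force: [1.4, 0.7, -0.7]
width: 1.0
finger_force: 0.0
```

Emit:
drive_tool:
  moves:
    - [1,0.25,-0.25,0,0,0,0]
    - [1,0.5,-0.5,0,0,0,0]
    - [1,0.75,-0.75,0,0,0,0]
    - [1,1,-1,0,0,0,0]
    - [1,1,-1,0,0,0,0]

```text
time: 1.57
tcp_pos: [0.4901, 0.1967, 0.3565]
tool_rot: [179.8, 0.1, 89.6]
wrist_force: [0.3, 0.4, 0.0]
width: 0.999
finger_force: 0.0
```

Run:
```python
from h import *
s=snap('wrist','w1'); print(state()['tcp_pos'],state()['tool_rot'], ray(s,320,200)[0])
for p in [(.538,.105,.05),(.538,.235,.05),(.446,.24,.05)]: print(proj(s,p,True))
```

```text
[0.48849844 0.19825359 0.35638312] [1.79939975e+02 3.65108638e-02 8.96483622e+01] [0.49146506 0.27135681 0.32502988]
[368.36277373 277.93246703]
[374.05445768 151.12621546]
[271.57298541 146.46289149]
```

View pics/w1.png

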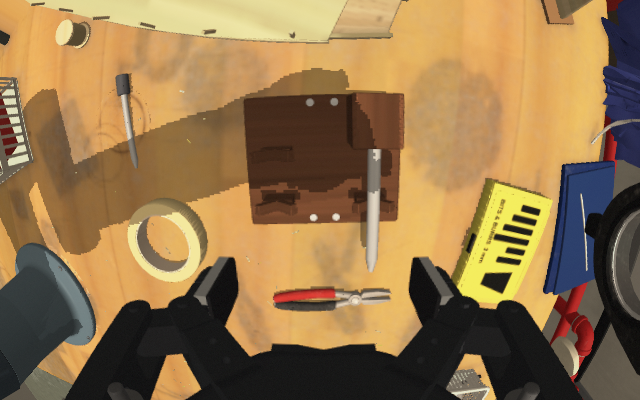

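The wrist picture shows the rack at (245–400, 95–223), with the pin's nose tip at (372,271) and its shank leaving the sleeve at (374,152). The open-lane posts are at (272,153) and (278,202), and the pliers lie beyond at (332,299).

Run:
```python
from h import *
s=load('w1'); g=lambda u,v,z:atz(s,u,v,z,True)[:2].round(4)
print('nose',g(372,271.5,.05),'exit',g(374,150,.05))
print('corners',g(244.5,98,.014),g(250.5,223.5,.014),g(397.5,221,.014))
print('open posts',g(272.5,153,.045),g(278,202,.045),'sl post',g(374,201,.05))
print('pliers',g(332,299,.006))
```

```text
nose [0.5414 0.1126] exit [0.5379 0.236 ]
corners [0.4137 0.2867] [0.4122 0.1527] [0.573  0.1541]
open posts [0.4458 0.2334] [0.4489 0.1864] sl post [0.5395 0.1881]
pliers [0.5019 0.0487]
```

Emit:
drive_tool:
  moves:
    - [0.7,0.14,-0.12,-0.1,0,0,0]
    - [0.6,0.28,-0.24,-0.2,0,0,0]
    - [0.6,0.43,-0.37,-0.4,0,0,0]
    - [0.6,0.43,-0.37,-0.6,0,0,0]
    - [0.6,0.43,-0.37,-0.7,0,0,0]
    - [0.6,0.43,-0.37,-0.7,0,0,0]
    - [0.6,0.43,-0.37,-0.7,0,0,0]

```text
time: 2.2
tcp_pos: [0.5363, 0.1574, 0.272]
tool_rot: [-179.8, 0.0, 90.1]
wrist_force: [-0.3, 0.0, 1.3]
width: 0.603
finger_force: 0.0
```

Run:
```python
from h import *
s=snap('wrist','w2'); st=state(); print(st['tcp_pos'],st['tool_rot'],st['width'])
for y in(.236,.16,.112): print(proj(s,(.5395,y,.05),True))
c=st['tcp_pos']; print(proj(s,(c[0],c[1],.05),True))
crop('w2',200,60,240,180,3.3,'c2')
```

```text
[0.53699518 0.15749192 0.27316492] [-1.79982991e+02 -8.22186839e-03  9.00597093e+01] 0.596755794967824
[328.32031608 104.64316605]
[327.83067618 222.8972458 ]
[327.38651419 285.00632876]
[324.0180096  226.44088611]
```

View pics/w2.png

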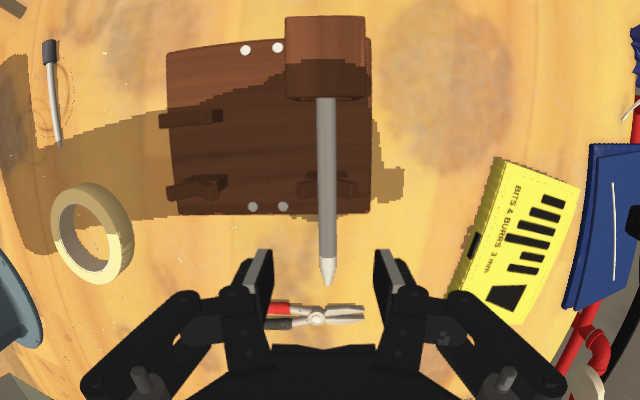

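The nose is at (328,285) and the shank runs along column 327, clear of the post at row 198. Aligned to about 2 mm; I'll descend, grasp and draw.

Emit:
drive_tool:
  moves:
    - [0.6,0.02,-0.02,-0.2,0,0,0]
    - [0.6,0.02,-0.02,-0.4,0,0,0]
    - [0.6,0.02,-0.02,-0.58,0,0,0]
    - [0.6,0.02,-0.02,-0.58,0,0,0]
    - [0.6,0.02,-0.02,-0.58,0,0,0]

```text
time: 2.67
tcp_pos: [0.5395, 0.1548, 0.2036]
tool_rot: [-179.9, 0.0, 90.0]
wrist_force: [-0.3, -0.2, -0.5]
width: 0.6
finger_force: 0.0
```

Emit:
drive_tool:
  moves:
    - [0,0,0,0,0,0,0]
    - [0,0,0,0,0,0,0]
    - [0,0,0,0,0,0,0]
    - [0,0,0,0,0,0,0]
    - [0,0,0,0,0,0,0]
    - [0,0,0,0,0,0,0]
    - [0,0,0,0,0,0,0]
    - [0,0,0,0,0,0,0]

```text
time: 3.33
tcp_pos: [0.5391, 0.1544, 0.2043]
tool_rot: [-179.9, -0.0, 90.0]
wrist_force: [-5.0, -0.1, 5.2]
width: 0.116
finger_force: 57.9
```

Emit:
drive_tool:
  moves:
    - [0,0,-0.06,0.01,0,0,0]
    - [0,0,-0.13,0.01,0,0,0]
    - [0,0,-0.2,0.01,0,0,0]
    - [0,0,-0.27,0.01,0,0,0]
    - [0,0,-0.33,0.01,0,0,0]
    - [0,0,-0.38,0.01,0,0,0]
    - [0,0,-0.38,0.01,0,0,0]
    - [0,0,-0.38,0.01,0,0,0]

```text
time: 4.0
tcp_pos: [0.5401, 0.1076, 0.2043]
tool_rot: [180.0, 0.1, 89.9]
wrist_force: [-0.9, -2.2, 0.4]
width: 0.114
finger_force: 58.0
```

Emit:
drive_tool:
  moves:
    - [0,0,0,0.08,0,0,0]
    - [0,0,0,0.18,0,0,0]
    - [0,0,0,0.28,0,0,0]
    - [0,0,0,0.38,0,0,0]
    - [0,0,0,0.46,0,0,0]
    - [0,0,0,0.5,0,0,0]
    - [0,0,0,0.5,0,0,0]

```text
time: 4.58
tcp_pos: [0.5407, 0.1089, 0.2659]
tool_rot: [179.8, -0.0, 90.0]
wrist_force: [-0.3, -0.1, -0.9]
width: 0.117
finger_force: 58.1
```

Run:
```python
from h import *
s=snap('wrist','w3'); b=snap('scene','s3'); d=snap('side','d3'); st=state(); print(st['tcp_pos'],st['tool_rot'],st['width'])
c=st['tcp_pos']
for k in (-122,-87,0,43): 
  p=(c[0],c[1]-k/1000,c[2]-.154); print(k,proj(s,p,True),proj(b,p),proj(d,p))
a=cv2.imread('pics/w3.png')[0:300,150:500]; q=proj(b,(c[0],c[1]+.05,c[2]-.15)).astype(int); e=proj(d,(c[0],c[1]+.05,c[2]-.15)).astype(int)
r=[cv2.resize(cv2.imread(f'pics/{f}.png')[k[1]-40:k[1]+40,k[0]-60:k[0]+60],(450,300),interpolation=2) for f,k in(('s3',q),('d3',e))]
cv2.imwrite('pics/m3.png',np.hstack([cv2.resize(a,(350,600) if 0 else (350,300)),np.zeros((300,0,3),np.uint8)]) if 0 else np.hstack([np.vstack([a,a*0]),np.vstack(r)])); print(q,e)
```

```text
[0.53968248 0.10872749 0.26380148] [-1.79958143e+02  7.15088498e-03  8.99931345e+01] 0.11598220385882126
-122 [317.37973813  -0.58837531] [228.73059383 213.07221077] [330.82114555 181.14895387]
-87 [317.31714035  81.21205099] [241.74924494 210.4490949 ] [334.99042393 185.89852958]
0 [318.25436895 278.47598543] [272.68203021 204.21647685] [346.22594286 198.69785431]
43 [318.91334793 345.49858622] [287.26283498 201.27860409] [352.29216308 205.60839604]
[255 206] [339 190]
```

View pics/m3.png

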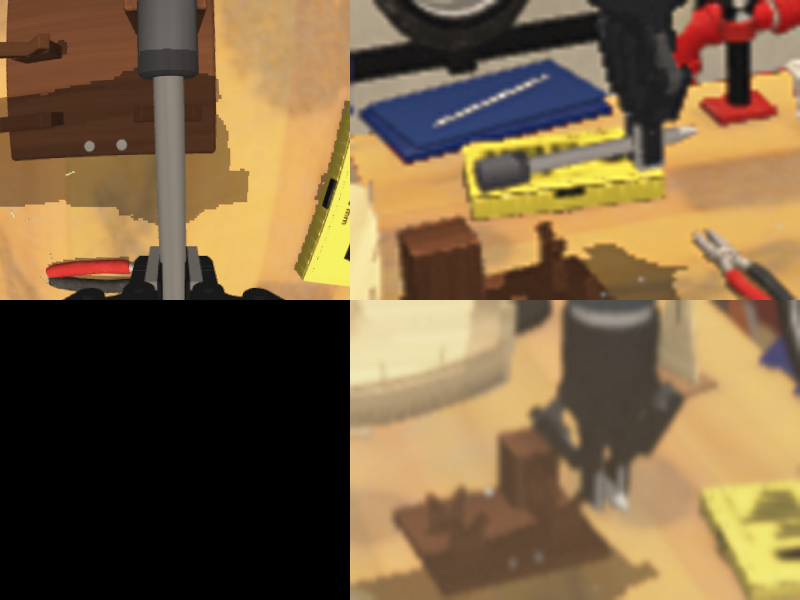

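The pin is held level: the head is at scene (236,211) where a level pin predicts (235,212). It hangs clear of the sleeve. Next, over to the open lane and down.

Emit:
drive_tool:
  moves:
    - [0,-0.1,0.05,0,0,0,0]
    - [0,-0.25,0.13,0,0,0,0]
    - [0,-0.42,0.22,0,0,0,0]
    - [0,-0.58,0.32,0,0,0,0]
    - [0,-0.7,0.38,0,0,0,0]
    - [0,-0.77,0.42,0,0,0,0]
    - [0,-0.77,0.42,0,0,0,0]

```text
time: 5.32
tcp_pos: [0.4454, 0.1596, 0.2635]
tool_rot: [-179.8, 0.0, 90.1]
wrist_force: [-0.4, 1.0, -1.7]
width: 0.116
finger_force: 58.2
```

Emit:
drive_tool:
  moves:
    - [0,0,0,-0.08,0,0,0]
    - [0,0,0,-0.16,0,0,0]
    - [0,0,0,-0.24,0,0,0]
    - [0,0,0,-0.24,0,0,0]
    - [0,0,0,-0.24,0,0,0]

```text
time: 5.73
tcp_pos: [0.4473, 0.1586, 0.2342]
tool_rot: [-179.9, 0.0, 89.9]
wrist_force: [-0.9, 0.2, -1.5]
width: 0.115
finger_force: 58.2
```

Run:
```python
from h import *
s=snap('wrist','w4'); st=state(); print(st['tcp_pos'],st['tool_rot'],st['wrist_force'])
b=snap('scene','s4')
c=st['tcp_pos']
q=proj(b,(c[0],c[1]+.05,.05)).astype(int)
r=cv2.resize(cv2.imread('pics/s4.png')[q[1]-40:q[1]+40,q[0]-60:q[0]+60],(450,300),interpolation=2)
cv2.imwrite('pics/m4.png',np.hstack([cv2.imread('pics/w4.png')[0:300,150:500],r])); print(q)
for k in(-87,0): print(proj(s,(c[0],c[1]-k/1000,c[2]-.154),True))
print('V',[proj(s,(.447,y,.057),True) for y in(.2305,.1805)])
```

```text
[0.44763196 0.15871971 0.23486709] [-1.79928479e+02  2.00426171e-02  8.99486969e+01] [ 0.1499345  -0.09114738 -1.17090384]
[250 247]
[322.7695422   79.29790171]
[323.0818154  280.66787345]
V [array([321.62405236, 116.68066412]), array([321.86559362, 218.29980623])]
```

View pics/m4.png

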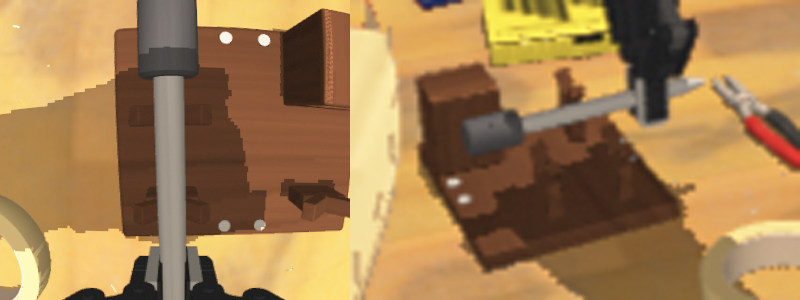

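The shank is centred over both posts (post centres at columns 170 and 172, shank at 169.5 and 171), and the head is behind the rear post. I'll lower, release and back off upward.

Emit:
drive_tool:
  moves:
    - [0,0,0,-0.08,0,0,0]
    - [0,0,0,-0.16,0,0,0]
    - [0,0,0,-0.22,0,0,0]
    - [0,0,0,-0.25,0,0,0]
    - [0,0,0,-0.25,0,0,0]
    - [0,0,0,-0.25,0,0,0]

```text
time: 6.33
tcp_pos: [0.4468, 0.1589, 0.205]
tool_rot: [-179.9, 0.0, 90.0]
wrist_force: [-1.3, -1.0, 0.9]
width: 0.119
finger_force: 58.7
```

Emit:
drive_tool:
  moves:
    - [0.1,0,0,0,0,0,0]
    - [0.2,0,0,0,0,0,0]
    - [0.3,0,0,0,0,0,0]
    - [0.5,0,0,0,0,0,0]
    - [0.5,0,0,0,0,0,0]
    - [0.5,0,0,0,0,0,0]

```text
time: 6.83
tcp_pos: [0.4478, 0.1591, 0.2057]
tool_rot: [180.0, -0.0, 90.0]
wrist_force: [-0.1, 0.1, 0.6]
width: 0.501
finger_force: 0.0
```

Emit:
drive_tool:
  moves:
    - [0.5,0,0,0.15,0,0,0]
    - [0.6,0,0,0.35,0,0,0]
    - [0.6,0,0,0.5,0,0,0]
    - [0.6,0,0.2,0.5,0,0,0]
    - [0.6,0,0.4,0.5,0,0,0]
    - [0.6,0,0.4,0.5,0,0,0]
    - [0.6,0,0.4,0.5,0,0,0]

```text
time: 7.42
tcp_pos: [0.4476, 0.2078, 0.2657]
tool_rot: [180.0, 0.0, 90.1]
wrist_force: [0.6, -0.8, -0.3]
width: 0.604
finger_force: 0.0
```

Run:
```python
from h import *
s=snap('wrist','w5'); st=state(); print(st['tcp_pos'],st['tool_rot'],st['wrist_force'])
b=snap('scene','s5'); d=snap('side','d5')
q=proj(b,(.447,.21,.05)).astype(int)
r=cv2.resize(cv2.imread('pics/s5.png')[q[1]-40:q[1]+40,q[0]-60:q[0]+60],(450,300),interpolation=2)
# jig close from scene and side
k=proj(b,(.478,-.112,.05)).astype(int); j=proj(d,(.478,-.112,.05)).astype(int)
t=[cv2.resize(cv2.imread(f'pics/{f}.png')[m[1]-30:m[1]+30,m[0]-40:m[0]+40],(400,300),interpolation=2) for f,m in(('s5',k),('d5',j))]
print('s5 jig org',k-[40,30],'d5 jig org',j-[40,30],'s5 rack org',q-[60,40])
cv2.imwrite('pics/m5.png',np.vstack([np.hstack([cv2.imread('pics/w5.png')[0:300,150:500],r]),np.hstack(t)]))
for p in [(.447,.246,.05),(.447,.116,.05)]: print(proj(s,p,True),proj(b,p))
```

```text
[0.44738818 0.2071521  0.26542037] [1.79999827e+02 3.34261729e-02 9.00402983e+01] [-0.37740999  0.12053581  0.73462724]
s5 jig org [313 186] d5 jig org [319 232] s5 rack org [189 207]
[320.80711148 171.50074275] [235.5845278  251.17078857]
[321.08670189 338.47002712] [284.43667854 239.37799146]
```

View pics/m5.png

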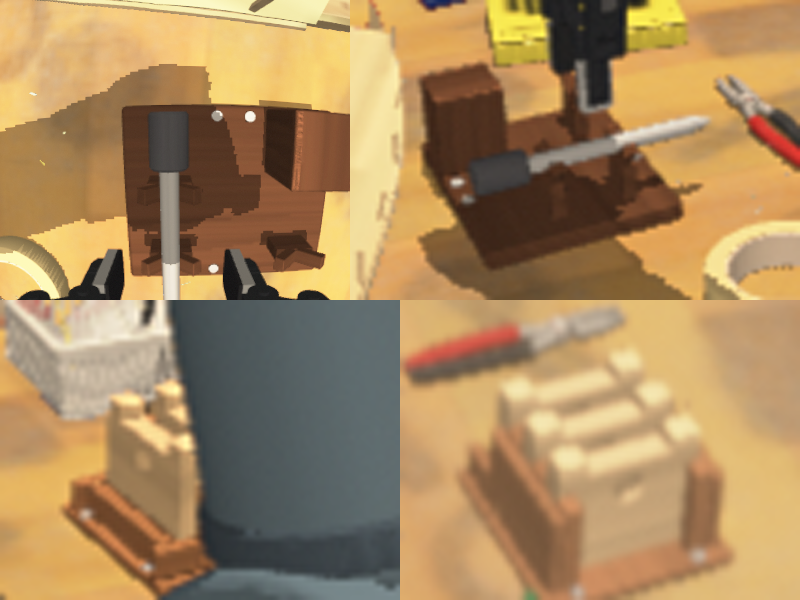

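The pin lies level in the open lane with its head behind the rear post: head at crop (168,140), front face at row 172. The first blank's hole shows at about (145,462) in the scene panel and the last blank's at (632,490) in the side panel. I'll use both to find the jig axis.

Run:
```python
from h import *
b=load('s5'); d=load('d5'); s=load('w5')
P=lambda S,o,u,v,z:atz(S,o[0]+u/5,o[1]+v/5,z).round(4)
B=(313,186); D=(319,232)
print('hole1 z.055',P(b,B,145,162,.055)); print('hole3',P(d,D,232,190,.055))
c,r=ray(d,319+232/5,232+190/5); print('hole3 at y=-.1495',c+r*((-.1495-c[1])/r[1]))
c,r=ray(b,313+145/5,186+162/5); print('hole1 at y=-.0745',c+r*((-.0745-c[1])/r[1]))
# side view features
print('jig base side corners near-left,near-right,far-left',P(d,D,150,298,0),P(d,D,332,257,0),P(d,D,60,178,0))
print('blank3 top corners',P(d,D,152,165,.08),P(d,D,298,128,.08),'blank1 top',P(d,D,102,85,.08),P(d,D,238,55,.08))
print('scene base: left far, near',P(b,B,63,207,0),P(b,B,155,297,0))
g=lambda u,v,z:atz(s,u,v,z,True)[:2].round(4)
print('head',g(319,110,.06),g(319,172,.06),'shank',g(321,260,.056))
```

```text
hole1 z.055 [ 0.4757 -0.0725  0.055 ]
hole3 [ 0.4771 -0.1475  0.055 ]
hole3 at y=-.1495 [ 0.47597035 -0.1495      0.05703431]
hole1 at y=-.0745 [ 0.47901553 -0.0745      0.05304677]
jig base side corners near-left,near-right,far-left [ 0.4317 -0.151   0.    ] [ 0.5336 -0.1595  0.    ] [ 0.4243 -0.0491  0.    ]
blank3 top corners [ 0.4343 -0.141   0.08  ] [ 0.5156 -0.1428  0.08  ] blank1 top [ 0.4369 -0.0739  0.08  ] [ 0.5152 -0.0774  0.08  ]
scene base: left far, near [ 0.5399 -0.0561  0.    ] [ 0.425  -0.0508  0.    ]
head [0.4461 0.283 ] [0.446  0.2477] shank [0.4471 0.1894]
```

Next I'll fly over the jig for a precise top view, saved now and viewed later in one composite.

Emit:
drive_tool:
  moves:
    - [0.6,0,-0.15,0.2,0,0,0]
    - [0.6,0,-0.4,0.5,0,0,0]
    - [0.6,0.1,-0.7,0.8,0,0,0]
    - [0.6,0.1,-1,0.8,0,0,0]

```text
time: 7.9
tcp_pos: [0.4606, 0.0927, 0.364]
tool_rot: [179.6, -0.1, 90.1]
wrist_force: [1.9, -0.1, 0.4]
width: 0.595
finger_force: 0.0
```

Emit:
drive_tool:
  moves:
    - [0.6,0,-0.25,0,0,0,0]
    - [0.6,0.1,-0.5,0,0,0,0]
    - [0.6,0.15,-0.75,0,0,0,0]
    - [0.6,0.15,-1,0,0,0,0]

```text
time: 8.23
tcp_pos: [0.4775, -0.0291, 0.3601]
tool_rot: [179.9, 0.0, 89.9]
wrist_force: [0.5, -0.9, 0.7]
width: 0.596
finger_force: 0.0
```

Emit:
drive_tool:
  moves:
    - [0.6,0,-0.25,0,0,0,0]
    - [0.6,0,-0.5,0,0,0,0]
    - [0.6,0,-0.75,0,0,0,0]
    - [0.6,0,-0.9,0,0,0,0]
    - [0.6,0,-0.9,0,0,0,0]
    - [0.6,0,-0.9,0,0,0,0]
    - [0.6,0,-0.9,0,0,0,0]

```text
time: 8.82
tcp_pos: [0.4766, -0.1345, 0.3598]
tool_rot: [-180.0, -0.0, 90.0]
wrist_force: [-0.7, -0.0, -0.6]
width: 0.596
finger_force: 0.0
```

Run:
```python
from h import *
s=snap('wrist','j1'); st=state(); print(st['tcp_pos'],st['tool_rot'])
for p in[(.478,-.054,0),(.478,-.0745,.08),(.478,-.112,.055),(.478,-.1495,.08),(.438,-.112,.08),(.518,-.112,.08)]: print(p,proj(s,p,True))
```

```text
[ 0.47670364 -0.13407568  0.35987017] [-1.79966658e+02 -3.96396066e-02  9.00088494e+01]
(0.478, -0.054, 0) [323.91037056 105.83998148]
(0.478, -0.0745, 0.08) [324.1439485  129.60361381]
(0.478, -0.112, 0.055) [324.08838847 169.70345138]
(0.478, -0.1495, 0.08) [324.17845011 218.5701939 ]
(0.438, -0.112, 0.08) [275.70088819 175.69391513]
(0.518, -0.112, 0.08) [372.5958028  175.61105525]
```

Emit:
drive_tool:
  moves:
    - [0.6,0,0.2,0,0,0,0]
    - [0.6,0,0.5,0,0,0,0]
    - [0.6,0,0.8,0,0,0,0]
    - [0.6,0,1,0,0,0,0]

```text
time: 9.2
tcp_pos: [0.4763, -0.0114, 0.3601]
tool_rot: [-180.0, -0.1, 90.1]
wrist_force: [-0.5, -0.0, -0.4]
width: 0.599
finger_force: 0.0
```

Emit:
drive_tool:
  moves:
    - [0.6,-0.03,0.3,0,0,0,0]
    - [0.6,-0.06,0.55,0,0,0,0]
    - [0.6,-0.1,0.8,0,0,0,0]
    - [0.6,-0.13,1,0,0,0,0]

```text
time: 9.53
tcp_pos: [0.4602, 0.1084, 0.3601]
tool_rot: [-180.0, -0.0, 90.2]
wrist_force: [-0.2, -0.1, -0.4]
width: 0.599
finger_force: 0.0
```

Emit:
drive_tool:
  moves:
    - [0.6,-0.03,0.3,0,0,0,0]
    - [0.6,-0.06,0.6,-0.1,0,0,0]
    - [0.6,-0.1,0.8,-0.2,0,0,0]
    - [0.6,-0.13,1,-0.3,0,0,0]
    - [0.6,-0.13,1,-0.5,0,0,0]
    - [0.6,-0.13,1,-0.5,0,0,0]

```text
time: 10.03
tcp_pos: [0.443, 0.2269, 0.2965]
tool_rot: [-179.7, 0.1, 90.3]
wrist_force: [-0.2, -0.9, -0.5]
width: 0.597
finger_force: 0.0
```

Emit:
drive_tool:
  moves:
    - [0.6,0,0.15,0,0,0,0]
    - [0.6,0,0.31,-0.1,0,0,0]
    - [0.6,0,0.31,-0.3,0,0,0]
    - [0.6,0,0.31,-0.55,0,0,0]
    - [0.6,0,0.31,-0.79,0,0,0]
    - [0.6,0,0.31,-0.79,0,0,0]
    - [0.6,0,0.31,-0.79,0,0,0]

```text
time: 10.62
tcp_pos: [0.4447, 0.2621, 0.2049]
tool_rot: [-179.8, 0.1, 90.0]
wrist_force: [-0.6, -0.0, -0.0]
width: 0.598
finger_force: 0.0
```

Emit:
drive_tool:
  moves:
    - [0.6,0.01,0.02,0,0,0,0]
    - [0.3,0.01,0.02,0,0,0,0]
    - [0,0.01,0.02,0,0,0,0]
    - [0,0.01,0.02,0,0,0,0]
    - [0,0.01,0.02,0,0,0,0]
    - [0,0.01,0.02,0,0,0,0]
    - [0,0.01,0.02,0,0,0,0]
    - [0,0.01,0.02,0,0,0,0]

```text
time: 11.28
tcp_pos: [0.4468, 0.2652, 0.2063]
tool_rot: [-180.0, -0.1, 90.0]
wrist_force: [-4.1, 1.8, 6.4]
width: 0.26
finger_force: 58.3
```

Emit:
drive_tool:
  moves:
    - [0,0,0,0.05,0,0,0]
    - [0,0,0,0.15,0,0,0]
    - [0,0,0,0.25,0,0,0]
    - [0,0,0,0.35,0,0,0]
    - [0,0,0,0.42,0,0,0]
    - [0,0,0,0.42,0,0,0]

```text
time: 11.78
tcp_pos: [0.4483, 0.2653, 0.2579]
tool_rot: [179.8, -0.1, 90.0]
wrist_force: [0.4, 0.8, -2.1]
width: 0.262
finger_force: 58.6
```

Emit:
drive_tool:
  moves:
    - [0,0,-0.15,0,0,0,0]
    - [0,0.05,-0.4,0,0,0,0]
    - [0,0.1,-0.65,0,0,0,0]
    - [0,0.15,-0.85,0,0,0,0]
    - [0,0.2,-1,0,0,0,0]

```text
time: 12.2
tcp_pos: [0.4709, 0.143, 0.2551]
tool_rot: [-180.0, 0.1, 89.9]
wrist_force: [-0.7, -0.4, -1.5]
width: 0.256
finger_force: 58.6
```

Emit:
drive_tool:
  moves:
    - [0,0.02,-0.15,0,0,0,0]
    - [0,0.04,-0.3,-0.1,0,0,0]
    - [0,0.04,-0.36,-0.2,0,0,0]
    - [0,0.04,-0.36,-0.3,0,0,0]
    - [0,0.04,-0.36,-0.39,0,0,0]
    - [0,0.04,-0.36,-0.39,0,0,0]
    - [0,0.04,-0.36,-0.39,0,0,0]

```text
time: 12.78
tcp_pos: [0.4753, 0.1016, 0.2081]
tool_rot: [-179.9, 0.0, 90.0]
wrist_force: [0.2, -0.8, -2.1]
width: 0.259
finger_force: 58.7
```

Run:
```python
from h import *
st=state(); c=st['tcp_pos']; print(c,st['tool_rot'])
b=snap('scene','s6'); d=snap('side','d6'); w=snap('wrist','w6')
q=proj(b,(.477,-.04,.05)).astype(int); e=proj(d,(.477,-.01,.055)).astype(int)
def cr(f,o,w,h,W,H): return cv2.resize(cv2.imread(f'pics/{f}.png')[o[1]:o[1]+h,o[0]:o[0]+w],(W,H),interpolation=2)
o1=q-[60,40];o2=e-[40,40]
top=cr('j1',(245,75),160,120,400,300)   # 2.5x? -> enlarge to 400x300
img=np.vstack([np.hstack([top,cr('w6',(240,0),160,120,400,300)]),np.hstack([cr('s6',o1,100,75,400,300),cr('d6',o2,100,75,400,300)])])
cv2.imwrite('pics/m6.png',img); print(o1,o2)
for y in (-.019,-.149): 
  p=(c[0],c[1]+y,c[2]-.1555); print(y,proj(b,p),proj(d,p),proj(w,p,True))
```

```text
[0.47529501 0.10157401 0.20813011] [-1.79881820e+02  2.14070448e-02  8.99775628e+01]
[271 182] [303 199]
-0.019 [291.71697263 231.00442466] [329.90413874 223.04995904] [319.8410435  310.22679219]
-0.149 [334.28968497 221.02932497] [348.05764819 248.00923262] [321.02643526 439.48959445]
```

View pics/m6.png

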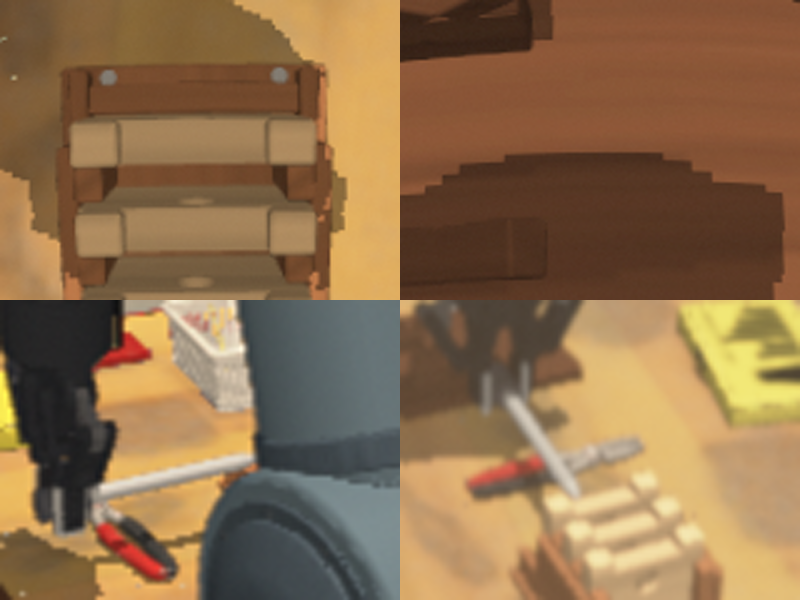

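The top view shows blank 1's top spanning columns 70–316 and blank 2's 77–318, with holes at (197,201) and (195,282). The side view shows the pin held straight, its nose at (577,495) aimed at the stack. Now I'll compute the offsets.

Run:
```python
from h import *
j=load('j1'); d=load('d6'); b=load('s6')
g=lambda u,v,z:atz(j,245+u/2.5,75+v/2.5,z,True)[:2].round(4)
print('b1',g(70,142,.08),g(316,142,.08),'b1 edges y',g(190,118,.08),g(190,164,.08))
print('b2',g(77,232,.08),g(318,230,.08),'b2 edges',g(190,208,.08),g(190,254,.08))
print('b1 entry edge L/R',g(95,120,.08),g(290,118,.08),' b2 edge',g(97,210,.08),g(290,208,.08))
print('holes b2,b3',g(197,201,.055),g(195,283,.055)); print('lip',g(62,67,.026),g(323,65,.026),'screws',g(109,77,.014),g(279,75,.014))
c=np.array([.4753,.1016,.2081-.1555]); off=np.array([-.75,-.27])
for dx,dz in((0,0),(.003,0),(0,.003)):
  print(dx,dz,proj(d,c*[1,0,1]+[dx,-.1495,dz])+off)
print('hole3 seen', 319+232/5,232+190/5, 303+250/4,199+282/4)
```

```text
b1 [ 0.4369 -0.0757] [ 0.516  -0.0758] b1 edges y [ 0.4755 -0.0685] [ 0.4755 -0.0834]
b2 [ 0.4383 -0.1054] [ 0.5174 -0.1048] b2 edges [ 0.4754 -0.0977] [ 0.4754 -0.113 ]
b1 entry edge L/R [ 0.4452 -0.0688] [ 0.5074 -0.0683]  b2 edge [ 0.4452 -0.0981] [ 0.5079 -0.0976]
holes b2,b3 [ 0.4778 -0.099 ] [ 0.477  -0.1291]
lip [ 0.4255 -0.0495] [ 0.5266 -0.0489] screws [ 0.4426 -0.0538] [ 0.5107 -0.053 ]
0 0 [364.31317998 271.12719539]
0.003 0 [365.36814244 270.83094675]
0 0.003 [364.38103431 270.22734327]
hole3 seen 365.4 270.0 365.5 269.5
```

The estimates agree: hole axis at x≈0.478, z≈0.055, yaw within about 0.5°, first face at y≈-0.068. I'll correct by +2.7 mm in x and +2.5 mm in z, then enter.

Emit:
drive_tool:
  moves:
    - [0,0.022,0,0.02,0,0,0]
    - [0,0.022,0,0.02,0,0,0]
    - [0,0.022,-0.06,0.02,0,0,0]
    - [0,0.022,-0.12,0.02,0,0,0]
    - [0,0.022,-0.18,0.02,0,0,0]
    - [0,0.022,-0.23,0.02,0,0,0]
    - [0,0.022,-0.23,0.02,0,0,0]
    - [0,0.022,-0.23,0.02,0,0,0]

```text
time: 13.6
tcp_pos: [0.4785, 0.0735, 0.2112]
tool_rot: [-180.0, -0.0, 89.9]
wrist_force: [0.4, 0.4, -0.8]
width: 0.259
finger_force: 58.7
```

Emit:
drive_tool:
  moves:
    - [0,0,-0.03,0,0,0,0]
    - [0,0,-0.06,0,0,0,0]
    - [0,0,-0.09,0,0,0,0]
    - [0,0,-0.11,0,0,0,0]
    - [0,0,-0.11,0,0,0,0]

```text
time: 14.02
tcp_pos: [0.4785, 0.0605, 0.2113]
tool_rot: [180.0, 0.0, 90.0]
wrist_force: [0.1, 0.4, -1.5]
width: 0.261
finger_force: 58.7
```

Emit:
drive_tool:
  moves:
    - [0,0,-0.04,0,0,0,0]
    - [0,0,-0.08,0,0,0,0]
    - [0,0,-0.12,0,0,0,0]
    - [0,0,-0.16,0,0,0,0]
    - [0,0,-0.2,0,0,0,0]
    - [0,0,-0.2,0,0,0,0]

```text
time: 14.52
tcp_pos: [0.4786, 0.0361, 0.2113]
tool_rot: [180.0, 0.0, 89.9]
wrist_force: [-0.3, 0.5, -1.0]
width: 0.261
finger_force: 58.7
```

Emit:
drive_tool:
  moves:
    - [0,0,-0.04,0,0,0,0]
    - [0,0,-0.08,0,0,0,0]
    - [0,0,-0.12,0,0,0,0]
    - [0,0,-0.16,0,0,0,0]
    - [0,0,-0.2,0,0,0,0]
    - [0,0,-0.2,0,0,0,0]

```text
time: 15.02
tcp_pos: [0.4786, 0.0121, 0.2113]
tool_rot: [180.0, 0.0, 89.9]
wrist_force: [0.1, -0.3, -1.4]
width: 0.259
finger_force: 58.7
```

Emit:
drive_tool:
  moves:
    - [0,0,-0.05,0,0,0,0]
    - [0,0,-0.1,0,0,0,0]
    - [0,0,-0.15,0,0,0,0]
    - [0,0,-0.2,0,0,0,0]
    - [0,0,-0.25,0,0,0,0]
    - [0,0,-0.25,0,0,0,0]

```text
time: 15.52
tcp_pos: [0.4785, -0.0182, 0.2112]
tool_rot: [-180.0, 0.0, 89.9]
wrist_force: [-0.6, -1.0, -2.0]
width: 0.26
finger_force: 58.7
```

Emit:
drive_tool:
  moves:
    - [0,0,-0.04,0,0,0,0]
    - [0,0,-0.08,0,0,0,0]
    - [0,0,-0.12,0,0,0,0]
    - [0,0,-0.16,0,0,0,0]
    - [0,0,-0.18,0,0,0,0]
    - [0,0,-0.18,0,0,0,0]

```text
time: 16.02
tcp_pos: [0.4786, -0.0393, 0.2113]
tool_rot: [180.0, 0.0, 89.9]
wrist_force: [-0.6, 0.1, -2.3]
width: 0.259
finger_force: 58.7
```

Now I'll creep to the seat in 2.4 mm steps, watching the force.

Emit:
drive_tool:
  moves:
    - [0,0,-0.02,0,0,0,0]
    - [0,0,-0.04,0,0,0,0]
    - [0,0,-0.05,0,0,0,0]
    - [0,0,-0.05,0,0,0,0]

```text
time: 16.35
tcp_pos: [0.4786, -0.0449, 0.2113]
tool_rot: [180.0, 0.0, 90.0]
wrist_force: [-0.6, 0.7, -1.4]
width: 0.256
finger_force: 58.7
```

Emit:
drive_tool:
  moves:
    - [0,0,-0.01,0,0,0,0]
    - [0,0,-0.02,0,0,0,0]
    - [0,0,-0.02,0,0,0,0]

```text
time: 16.6
tcp_pos: [0.4786, -0.0472, 0.2113]
tool_rot: [180.0, 0.0, 90.0]
wrist_force: [-0.9, 0.5, -0.9]
width: 0.261
finger_force: 58.7
```

Emit:
drive_tool:
  moves:
    - [0,0,-0.01,0,0,0,0]
    - [0,0,-0.02,0,0,0,0]
    - [0,0,-0.02,0,0,0,0]

```text
time: 16.85
tcp_pos: [0.4785, -0.0496, 0.2113]
tool_rot: [180.0, 0.0, 90.0]
wrist_force: [-0.4, 1.3, -1.7]
width: 0.259
finger_force: 58.7
```

Emit:
drive_tool:
  moves:
    - [0,0,-0.01,0,0,0,0]
    - [0,0,-0.01,0,0,0,0]
    - [0,0,-0.01,0,0,0,0]

```text
time: 17.1
tcp_pos: [0.4785, -0.0503, 0.2113]
tool_rot: [180.0, -0.1, 90.0]
wrist_force: [-1.0, 2.8, -1.0]
width: 0.259
finger_force: 58.8
```

Emit:
drive_tool:
  moves:
    - [0,0,-0.01,0,0,0,0]
    - [0,0,-0.01,0,0,0,0]
    - [0,0,-0.01,0,0,0,0]

```text
time: 17.35
tcp_pos: [0.4784, -0.0509, 0.2112]
tool_rot: [180.0, -0.2, 90.0]
wrist_force: [-0.4, 6.2, 0.5]
width: 0.261
finger_force: 58.8
```

Emit:
drive_tool:
  moves:
    - [0,0,-0.01,0,0,0,0]
    - [0,0,-0.01,0,0,0,0]
    - [0,0,-0.01,0,0,0,0]

```text
time: 17.6
tcp_pos: [0.4783, -0.0513, 0.2113]
tool_rot: [180.0, -0.4, 90.1]
wrist_force: [-1.0, 9.8, 1.4]
width: 0.259
finger_force: 58.9
```

Contact is firm at the expected seat (Fy 10 N at TCP y=-0.0513, head face ≈-0.070). I'll relieve, release and back away.

Emit:
drive_tool:
  moves:
    - [0,0,0.03,0,0,0,0]
    - [0.3,0,0.03,0,0,0,0]
    - [0.4,0,0.03,0,0,0,0]
    - [0.6,0,0.03,0,0,0,0]
    - [0.6,0,0.03,0,0,0,0]
    - [0.6,0,0.03,0,0,0,0]

```text
time: 18.1
tcp_pos: [0.4788, -0.0498, 0.2114]
tool_rot: [180.0, 0.0, 90.0]
wrist_force: [-0.4, -0.5, -0.2]
width: 0.601
finger_force: 0.0
```

Emit:
drive_tool:
  moves:
    - [0.6,0,0.03,0.1,0,0,0]
    - [0.6,0,0.05,0.3,0,0,0]
    - [0.6,0,0.05,0.6,0,0,0]
    - [0.6,0,0.05,0.8,0,0,0]
    - [0.6,0,0.05,1,0,0,0]
    - [0.6,0,0.05,1,0,0,0]

```text
time: 18.6
tcp_pos: [0.4804, -0.044, 0.3362]
tool_rot: [179.5, 0.1, 90.0]
wrist_force: [0.8, -0.4, 1.4]
width: 0.598
finger_force: 0.0
```

Run:
```python
from h import *
st=state(); print(st['time'],st['tcp_pos'])
d=snap('side','d7'); w=snap('wrist','w7')
a=cv2.imread('pics/d6.png').astype(int); c=cv2.imread('pics/d7.png').astype(int)
for y in(-.1435,-.1735,-.199,-.204): print(y,proj(d,(.478,y,.055)).round(1))
m=(np.abs(c-a).sum(2)>45); m[:255]=0; m[310:]=0; m[:,:320]=0; m[:,420:]=0
v,u=np.nonzero(m); print(len(u))
for r in range(260,300): 
  k=u[v==r]
  if len(k): print(r,k.min(),k.max(),len(k))
# head in wrist: project expected head
for p in[(.478,-.035,.066),(.478,-.070,.066),(.466,-.05,.055),(.49,-.05,.055)]: print(p,proj(w,p,True).round(1))
g=cv2.cvtColor(cv2.imread('pics/w7.png'),cv2.COLOR_BGR2GRAY); np.set_printoptions(linewidth=200)
u=int(proj(w,(.478,-.05,.066),True)[0]); print(u,[(r,int(g[r,u-2:u+3].mean())) for r in range(100,270,4)])
```

```text
18.6 [ 0.48044058 -0.04401938  0.33624803]
-0.1435 [365.  268.9]
-0.1735 [370.5 276.5]
-0.199 [375.4 283.2]
-0.204 [376.4 284.6]
338
260 320 360 20
261 320 360 19
262 320 359 14
263 323 332 10
264 324 332 9
265 324 331 8
267 364 365 2
268 363 366 4
269 363 366 4
270 363 367 5
271 363 368 6
272 363 369 7
273 364 369 6
274 365 370 6
275 366 371 6
276 366 372 7
277 368 372 5
278 369 373 5
279 369 373 5
280 370 374 5
281 370 375 6
282 364 375 6
283 362 374 7
284 362 374 7
285 362 367 6
286 363 367 5
287 363 367 5
288 364 367 4
289 365 366 2
290 365 368 4
291 365 369 5
292 365 370 6
293 366 370 5
294 366 370 5
295 367 371 5
296 368 372 5
297 369 372 4
298 370 372 3
(0.478, -0.035, 0.066) [317.7 194.4]
(0.478, -0.07, 0.066) [317.9 235.2]
(0.466, -0.05, 0.055) [303.6 208.2]
(0.49, -0.05, 0.055) [332.2 208.1]
317 [(100, 40), (104, 37), (108, 32), (112, 103), (116, 103), (120, 103), (124, 103), (128, 103), (132, 104), (136, 104), (140, 104), (144, 103), (148, 101), (152, 101), (156, 102), (160, 102), (164, 102), (168, 104), (172, 104), (176, 103), (180, 104), (184, 100), (188, 39), (192, 52), (196, 54), (200, 54), (204, 54), (208, 54), (212, 54), (216, 54), (220, 54), (224, 80), (228, 90), (232, 98), (236, 173), (240, 215), (244, 214), (248, 207), (252, 199), (256, 192), (260, 163), (264, 100), (268, 185)]
```

Run:
```python
from h import *
w=load('w7'); im=cv2.imread('pics/w7.png')
for p in[(.478,-.0695,.065),(.478,-.0695,.08),(.478,-.0845,.08),(.478,-.0345,.065),(.478,-.0345,.053),(.478,-.0695,.072)]: print(p,proj(w,p,True).round(1))
for u in(296,306,312,318,324,330,340): print(u,[tuple(int(x) for x in im[r,u]) for r in range(218,242,3)])
for r in (200,215,222,226,230): print(r,[int(im[r,u].mean()) for u in range(290,350,3)])
```

```text
(0.478, -0.0695, 0.065) [317.9 234.2]
(0.478, -0.0695, 0.08) [317.8 241.5]
(0.478, -0.0845, 0.08) [317.9 258.5]
(0.478, -0.0345, 0.065) [317.7 193.5]
(0.478, -0.0345, 0.053) [317.8 189.7]
(0.478, -0.0695, 0.072) [317.9 237.5]
296 [(65, 95, 119), (64, 94, 117), (64, 93, 117), (60, 86, 108), (60, 86, 109), (64, 94, 118), (120, 175, 206), (149, 217, 235)]
306 [(49, 51, 52), (61, 63, 66), (61, 64, 67), (60, 65, 71), (60, 88, 110), (64, 93, 116), (118, 173, 203), (149, 218, 236)]
312 [(51, 53, 55), (51, 52, 56), (79, 82, 87), (83, 86, 91), (74, 77, 81), (65, 94, 118), (115, 169, 200), (149, 218, 236)]
318 [(54, 56, 58), (53, 55, 57), (77, 81, 85), (86, 90, 95), (81, 85, 89), (65, 95, 118), (116, 170, 200), (149, 218, 235)]
324 [(48, 51, 55), (57, 59, 62), (78, 82, 86), (78, 81, 86), (70, 74, 80), (64, 94, 117), (122, 177, 209), (149, 218, 236)]
330 [(43, 44, 47), (55, 57, 60), (52, 54, 58), (53, 58, 63), (58, 86, 108), (66, 95, 119), (121, 177, 208), (149, 219, 236)]
340 [(65, 95, 118), (62, 91, 115), (62, 91, 115), (60, 86, 108), (59, 86, 108), (66, 97, 120), (123, 180, 211), (149, 218, 236)]
200 [66, 66, 66, 67, 67, 43, 47, 50, 52, 54, 55, 51, 50, 47, 48, 55, 56, 55, 56, 56]
215 [76, 77, 76, 76, 76, 48, 48, 53, 53, 55, 55, 52, 49, 45, 68, 81, 80, 80, 79, 80]
222 [93, 91, 93, 92, 92, 63, 70, 55, 51, 55, 54, 53, 76, 63, 83, 91, 90, 91, 91, 91]
226 [86, 85, 85, 86, 86, 61, 75, 85, 88, 92, 86, 78, 76, 62, 77, 85, 85, 85, 85, 84]
230 [86, 86, 85, 86, 85, 86, 78, 76, 81, 84, 82, 70, 66, 78, 85, 84, 85, 85, 84, 84]
```

The nose shows about 55 mm past the last blank, and the head's rim meets the blank's face. However, my relief move may have pulled it back up to 1 mm. I'll re-take the head, press lightly and open without backing off.

Emit:
drive_tool:
  moves:
    - [0.6,0,0,-0.3,0,0,0]
    - [0.6,0,0,-0.6,0,0,0]
    - [0.6,0,0,-0.85,0,0,0]
    - [0.6,0,0,-1,0,0,0]
    - [0.6,0,0,-1,0,0,0]
    - [0.6,0,0,-1,0,0,0]

```text
time: 19.2
tcp_pos: [0.477, -0.0432, 0.2094]
tool_rot: [-179.7, -0.1, 90.0]
wrist_force: [0.5, 0.5, 0.7]
width: 0.601
finger_force: 0.0
```

Emit:
drive_tool:
  moves:
    - [0.3,0,0,0,0,0,0]
    - [0,0,0,0,0,0,0]
    - [0,0,0,0,0,0,0]
    - [0,0,0,0,0,0,0]
    - [0,0,0,0,0,0,0]
    - [0,0,0,0,0,0,0]
    - [0,0,0,0,0,0,0]

```text
time: 19.78
tcp_pos: [0.4784, -0.0435, 0.2121]
tool_rot: [180.0, 0.0, 90.0]
wrist_force: [-4.8, 0.2, 7.5]
width: 0.257
finger_force: 58.6
```

Emit:
drive_tool:
  moves:
    - [0,0,-0.01,0,0,0,0]
    - [0,0,-0.02,0,0,0,0]
    - [0,0,-0.02,0,0,0,0]
    - [0,0,-0.02,0,0,0,0]

```text
time: 20.12
tcp_pos: [0.4782, -0.0449, 0.2121]
tool_rot: [180.0, -0.2, 90.0]
wrist_force: [-3.9, 4.4, 8.4]
width: 0.261
finger_force: 58.7
```

Emit:
drive_tool:
  moves:
    - [0,0,-0.01,0,0,0,0]
    - [0,0,-0.01,0,0,0,0]
    - [0,0,-0.01,0,0,0,0]

```text
time: 20.37
tcp_pos: [0.4781, -0.0455, 0.2121]
tool_rot: [180.0, -0.3, 90.1]
wrist_force: [-3.6, 7.8, 8.3]
width: 0.256
finger_force: 58.7
```

Emit:
drive_tool:
  moves:
    - [0.3,0,0,0,0,0,0]
    - [0.45,0,0,0,0,0,0]
    - [0.6,0,0,0,0,0,0]
    - [0.6,0,0,0,0,0,0]
    - [0.6,0,0,0,0,0,0]

```text
time: 20.78
tcp_pos: [0.4789, -0.0473, 0.2114]
tool_rot: [179.9, 0.0, 90.0]
wrist_force: [-0.4, -0.6, 0.4]
width: 0.597
finger_force: 0.0
```

Emit:
drive_tool:
  moves:
    - [0.6,0,0.02,0.1,0,0,0]
    - [0.6,0,0.05,0.3,0,0,0]
    - [0.6,0,0.05,0.6,0,0,0]
    - [0.6,0,0.05,0.8,0,0,0]
    - [0.6,0,0.05,1,0,0,0]
    - [0.6,0,0.05,1,0,0,0]
    - [0.6,0,0.05,1,0,0,0]
    - [0.6,0,0.05,1,0,0,0]

```text
time: 21.45
tcp_pos: [0.4784, -0.0411, 0.3306]
tool_rot: [-180.0, -0.0, 90.0]
wrist_force: [-0.7, 0.5, -1.4]
width: 0.6
finger_force: 0.0
```

Run:
```python
from h import *
st=state(); print(st['time'],st['tcp_pos'],st['wrist_force'])
w=snap('wrist','w8'); im=cv2.imread('pics/w8.png'); d=snap('side','d8')
for p in[(.478,-.0695,.065),(.478,-.0695,.08),(.478,-.0345,.06)]: print(p,proj(w,p,True).round(1))
u=318; print([(r,tuple(int(x) for x in im[r,u])) for r in list(range(180,196,3))+list(range(216,246,2))])
c=cv2.imread('pics/d8.png').astype(int);a=cv2.imread('pics/d6.png').astype(int); m=(np.abs(c-a).sum(2)>45)[270:290,360:385]; v,k=np.nonzero(m); print(k.max()+360, v[k==k.max()]+270)
e=cv2.imread('pics/d0.png') if 0 else cv2.imread('pics/side0.png').astype(int)
m=np.abs(c-e).sum(2)>60
for n,(x,y) in dict(glue=(344,305),pliers=(340,241)).items(): print(n,m[y-15:y+15,x-15:x+15].sum())
```

```text
21.45 [ 0.47836603 -0.04111104  0.33062786] [-0.6717599   0.54087458 -1.39249081]
(0.478, -0.0695, 0.065) [322.  239.4]
(0.478, -0.0695, 0.08) [321.9 247.1]
(0.478, -0.0345, 0.06) [321.9 196.9]
[(180, (53, 98, 130)), (183, (54, 99, 132)), (186, (54, 99, 131)), (189, (53, 98, 129)), (192, (40, 50, 59)), (195, (39, 40, 42)), (216, (50, 51, 54)), (218, (49, 52, 54)), (220, (50, 51, 55)), (222, (51, 52, 55)), (224, (51, 53, 56)), (226, (54, 57, 60)), (228, (62, 65, 69)), (230, (75, 78, 82)), (232, (68, 70, 75)), (234, (65, 67, 72)), (236, (79, 83, 87)), (238, (57, 78, 97)), (240, (67, 96, 121)), (242, (127, 185, 216)), (244, (149, 217, 236))]
375 [283]
glue 0
pliers 271
```

```bash
python3 -c "
from bench import *
print(close_job())"
```

```text
the job is handed in; nothing more can be done
None
```

The job is handed in: the larger pin went from the sleeve to the open lane, then by its head through all three blanks until the head was against the first blank, and was let go, at 21.5 s of the 54 s. The side camera showed the nose coming out past the third blank. The glue bottle showed no change. I could not confirm the pliers in the last picture because the gripper was probably in front of them, but the fingers and pin stayed above them throughout.

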